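# Sort the reagent bottles into their spill trays

### The arm

A 6-joint arm with a two-finger parallel gripper is mounted at the origin on the work surface. World frame = base frame: x ahead of the robot, y to its left, z up, the work surface at z = 0. Lengths are in m, angles in rad, forces in N, time in s.
With the tool pointing down it reaches from about 0.375 to 0.9 m from the base axis. Payload 3.1 kg.
Tool frame: the origin (TCP) lies midway between the tips of the shut fingers; the grasp point (between the pads) lies 19 mm behind it; z points along the fingers, y is the line along which they close (so a half turn about z gives the same grasp; the last joint's range is limited). The gripper opens to 85 mm and grips with 20 to 120 N. Pads are 22 mm wide; open, the fingers measure 114 mm over their backs; the gripper's body (76 mm by 85 mm) begins 54 mm behind the grasp point. The pads swing forward as they close: fully open they stand 13 mm farther back than shut.
Start: joints at [-1.415, 0.527, 1.433, -0, 1.181, -0.178], TCP at [0.205, -0.59, 0.231] pointing down, gripper open.
Joint ranges: [-3.08, 3.08], [-0.75, 2.2], [0.22, 2.44], [-1.43, 4.57], [0, 2.65], [-2.85, 2.85]. Speed limits (rad/s): [2.79, 2.79, 3.14, 3.14, 3.14, 3.14].

### API

Orientations are given as a unit quaternion [x, y, z, w].
In Python, from station import manip gives the robot as it stands. The module is installed in compiled form; this text tells all that it offers.
- The arm moves only by the tool apply_moves, never from a script. Its arguments are lists of equal length, an entry for each row: "claw": the gripper's target within -1 to 1 (fully open at 1, half-way at 0, shut at -1); "travel": the shift along the tool's x, y, z scaled (see below), a list of three; "turn": the turn, a rotation vector about the tool's x, y, z scaled (see below), a list of three. In form: {"claw": [claw, ...], "travel": [[dx, dy, dz], ...], "turn": [[rx, ry, rz], ...]}. A call has 1 to 5 rows; each row is the pose to reach, as a shift and turn from the pose commanded when the call began, along the tool's axes at that moment, turning the shorter way round; what a row does not reach only later rows make up. The controller multiplies each number of a shift by 800 mm and each number of a turn by 180 degrees. A row lasts 1/12 s, in which the tool goes at most 41.7 mm and 7.16 degrees, less where a joint would pass 70% of its speed; a pose out of reach is approached as far as the arm can. A call with a number of a shift or a turn outside -1 to 1 is refused whole. A call with a gripper value outside its range is refused whole. The fingers move at their own pace and stop on an object; "newtons" is the grip in N (left out, the last holds). Time passes only in rows, so rows that repeat a pose let the fingers close. It gives the time, the measured TCP pose, the force, the opening and the grip force at its end, in the units of the state.
- manip.sense(): the state, without advancing time (a new reading comes with each control period).
- manip.snapshot(name): name is "scene" or "top" or "wrist"; returns a dict with "pixels" (480x640x3 uint8, red, green, blue), "depth" (480x640 float32, m along the optical axis (not along the pixel's ray), 0 where there is no reading), "intrinsics" (3x3 intrinsics, pixels), "R" (3x3) and "t" (3): a world point X has camera coordinates R X + t. Camera axes: x right, y down, z forward; pixel columns grow to the right and rows downward; lengths in m; the calibration is good to about 2 mm. A picture is of the moment at which its call begins.
- manip.sign_off(): hands the job in; it is judged then, once.
The state is a dict: "t": time; "q": joint angles; "qd": joint speeds; "tau": joint torques, N m; "tcp_pos": TCP position; "tool_rot": TCP orientation; "force": force on the tool from outside, world axes, zero at the start; "ft_torque": the same for the moment, N m; "finger_gap": opening from 0.0 (shut) to 1.0 (fully open); "gripper_force": force on a finger pad.
Only numpy, scipy, OpenCV 4.12 (cv2) and the standard library are available. Lean on these libraries where they do the work, as an engineer would, in place of code of your own. Each camera call takes 0.05 s, during which the arm holds its last target. There are 200 camera calls.

### The job

Put the five small reagent bottles away in their spill trays: both brown glass bottles go in the black tray whatever the colour of their caps, and the clear ones go by cap, blue caps in the blue tray and the red cap in the red tray. They are glass, so set each one down standing upright on the floor of its tray without dropping it or knocking any over, and leave the white beaker and the green flask standing where they are.

Things in the scene. Friction and masses are not known exactly. Their poses are not given: they have to be found in the camera images.
- clear_blue_a_mid (a point): Lab bottle, clear glass, blue cap (one of two alike), white label band, loose, upright at the start. Round body 46 mm in diameter up to 62 mm height, then a shoulder, cap 32 mm in diameter from 71 mm to the top at 92 mm; about 0.1 to 0.2 kg. The point is the bottle's centre, on its axis 46 mm above its underside; z is the bottle's axis, upward.
- clear_blue_b_mid (a point): Lab bottle, clear glass, blue cap (the other of two alike), white label band, loose, upright at the start. Round body 46 mm in diameter up to 62 mm height, then a shoulder, cap 32 mm in diameter from 71 mm to the top at 92 mm; about 0.1 to 0.2 kg. The point is the bottle's centre, on its axis 46 mm above its underside; z is the bottle's axis, upward.
- clear_red_mid (a point): Lab bottle, clear glass, red cap, white label band, loose, upright at the start. Round body 46 mm in diameter up to 62 mm height, then a shoulder, cap 32 mm in diameter from 71 mm to the top at 92 mm; about 0.1 to 0.2 kg. The point is the bottle's centre, on its axis 46 mm above its underside; z is the bottle's axis, upward.
- amber_black_mid (a point): Lab bottle, brown (amber) glass, black cap, white label band, loose, upright at the start. Round body 46 mm in diameter up to 62 mm height, then a shoulder, cap 32 mm in diameter from 71 mm to the top at 92 mm; about 0.1 to 0.2 kg. The point is the bottle's centre, on its axis 46 mm above its underside; z is the bottle's axis, upward.
- amber_blue_mid (a point): Lab bottle, brown (amber) glass, blue cap, white label band, loose, upright at the start. Round body 46 mm in diameter up to 62 mm height, then a shoulder, cap 32 mm in diameter from 71 mm to the top at 92 mm; about 0.1 to 0.2 kg. The point is the bottle's centre, on its axis 46 mm above its underside; z is the bottle's axis, upward.
- tray_blue: Blue plastic spill tray, open on top, fixed to the bench: 84 mm along its own x, 150 mm along its own y, 28 mm high; walls and floor 4 mm thick, undivided inside, room for two bottles side by side along y. Origin: centre of its underside, on the bench; z up.
- tray_red: Red plastic spill tray, open on top, fixed to the bench: 84 mm along its own x, 150 mm along its own y, 28 mm high; walls and floor 4 mm thick, undivided inside, room for two bottles side by side along y. Origin: centre of its underside, on the bench; z up.
- tray_black: Black plastic spill tray, open on top, fixed to the bench: 84 mm along its own x, 150 mm along its own y, 28 mm high; walls and floor 4 mm thick, undivided inside, room for two bottles side by side along y. Origin: centre of its underside, on the bench; z up.
- beaker: Bystander: empty white plastic beaker, loose, 62 mm across the rim, 80 mm high, standing in the row of bottles. Origin: centre of its underside; z up.
- flask: Bystander: green glass conical flask, loose, 64 mm across the foot, 83 mm high, beyond the trays. Origin: centre of its underside; z up.
Not all that is in view belongs to the job. What is shaped like the part that bears amber_black_mid but purple is not meant.

How it is judged:
By the outcome, as a careful person would: the job done as asked, in the order asked, and still so for the second after the job is handed in, with the robot touching nothing.
It also fails if it takes over 115 s, if anything falls off the work surface, if the arm or the gripper's body presses on something with over 40 N, if the wrist force passes 120 N, or if a joint passes its speed limit or range.

## Working session

There is one attempt and no reset: what is moved stays moved. The work goes in short steps, Python scripts to look and compute and a tool call to move; the robot and the scene stay as the last step left them, time stands still between calls to the robot, and variables do not carry over. Pictures are saved under pics/ and viewed, at most 14 in all, crops included, and the job is handed in when it is done.

Besides the shell and the picture viewer there is one more tool, called after "Request:" as name(argument=value, ...) on one line, values as JSON. apply_moves: Moves the arm, as the interface text tells. Shifts and turns lie within -1 to 1; 1 stands for 800 mm of shift or 180 degrees of turn. Its arguments: {"type":"object","properties":{"claw":{"type":"array","items":{"type":"number"}},"travel":{"type":"array","items":{"type":"array","items":{"type":"number"}}},"turn":{"type":"array","items":{"type":"array","items":{"type":"number"}}},"newtons":{"type":"number"}},"required":["claw","travel","turn"]}

```bash
mkdir -p pics; python3 - <<'E'
from station import manip
import cv2,numpy as np
for n in("scene","top"):
    s=manip.snapshot(n); cv2.imwrite(f"pics/{n}0.png",s["pixels"][:,:,::-1]); np.savez(f"{n}0.npz",**s)
    print(n,s["intrinsics"].round(1).tolist(),s["R"].round(3).tolist(),s["t"].round(3).tolist())
st=manip.sense();print(st)
E
```

```text
scene [[527.9, 0.0, 313.9], [0.0, 527.9, 247.0], [0.0, 0.0, 1.0]] [[-0.774, 0.634, 0.005], [0.345, 0.428, -0.835], [-0.532, -0.644, -0.55]] [0.435, -0.127, 1.457]
top [[507.8, 0.0, 319.9], [0.0, 507.8, 249.2], [0.0, 0.0, 1.0]] [[-0.028, -1.0, -0.009], [-0.989, 0.029, -0.145], [0.145, 0.005, -0.989]] [0.033, 0.569, 0.894]
{'t': 0.1, 'q': array([-1.41448621e+00,  5.28383508e-01,  1.43378523e+00,  3.47575851e-05,
        1.18140199e+00, -1.78484612e-01]), 'qd': array([ 0.00143595, -0.00122278, -0.00277479,  0.00079942, -0.00069013,
        0.00018849]), 'tau': array([ 1.15813987e-04, -4.43302274e+01, -1.78585911e+01, -2.41404323e-04,
        3.88309956e-03, -1.62742123e-05]), 'tcp_pos': array([ 0.20530313, -0.5896322 ,  0.23042163]), 'tool_rot': array([ 9.86022368e-01,  1.66610059e-01,  2.70357565e-05, -9.88798292e-04]), 'force': array([-1.22860367, -0.16484167, -0.5023525 ]), 'ft_torque': array([-0.02905944, -0.02812132, -0.01843271]), 'gripper_force': 0.0, 'finger_gap': 1.001399766273707}
```

View pics/top0.png

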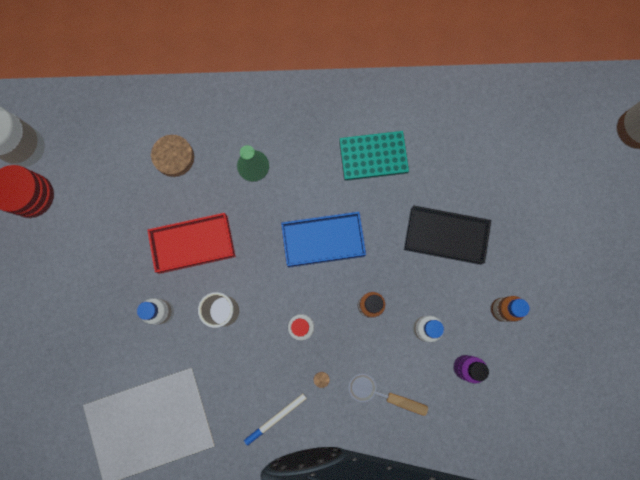

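View pics/scene0.png

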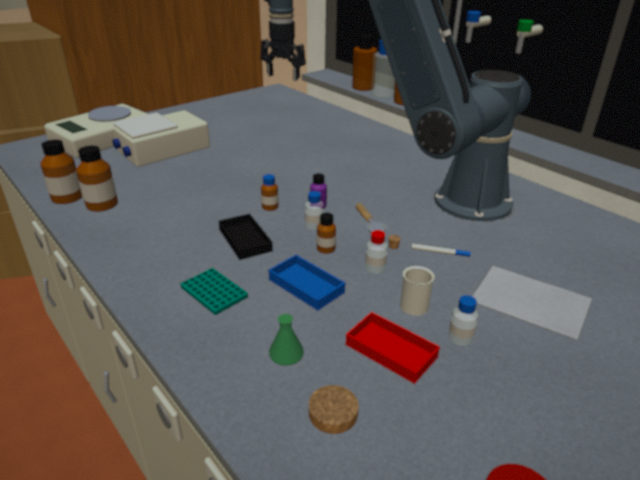

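The top view shows these objects:
- Clear/blue bottles at (150,311) and (430,329).
- Clear/red bottle at (300,327).
- Amber/black bottle at (372,304). The purple decoy with a black cap is at (472,369), and I rejected it.
- Amber/blue bottle at (511,309), which could be mistaken for a clear/blue one.
- Beaker at (217,310) and flask at (252,162).
- Trays: red (192,243), blue (324,240), black (448,235).

The scene view agrees: amber/blue (269,190), amber/black (326,235), clear/blue (314,210) and (464,320), red (377,250), purple (318,190).

```bash
cat > h.py <<'E'
import numpy as np,cv2
def world(s):
    K=s["intrinsics"];d=s["depth"];v,u=np.indices(d.shape)
    c=np.stack([(u-K[0,2])/K[0,0]*d,(v-K[1,2])/K[1,1]*d,d],-1)
    W=(c-s["t"])@s["R"]; W[d==0]=np.nan; return W
def objs(W,z0,z1,minpix):
    m=((W[...,2]>z0)&(W[...,2]<z1)).astype(np.uint8)
    n,l,st,ce=cv2.connectedComponentsWithStats(m)
    return [(ce[i],W[l==i]) for i in range(1,n) if st[i,4]>=minpix]
E
python3 - <<'E'
from h import *
for n in("top","scene"):
    s=dict(np.load(n+"0.npz"));W=world(s);print(n)
    for c,P in objs(W,.078,.1,15):
        if 0.2<P[:,0].mean()<.8: 
            top=P[P[:,2]>np.percentile(P[:,2],95)-.006]
            print("cap",c.round(),"cen",((top.min(0)+top.max(0))/2).round(4),"ext",np.ptp(top,0).round(3),"zmax",P[:,2].max().round(4))
    if 1:
        hsv=cv2.cvtColor(s["pixels"],cv2.COLOR_RGB2HSV)
        ok=(W[...,2]<.035)&(W[...,2]>-.01)&(W[...,0]>.45)&(W[...,0]<.75)
        h,S,V=cv2.split(hsv)
        for nm,m in(("red",((h<6)|(h>174))&(S>170)),("blue",(h>100)&(h<118)&(S>150)),("black",(V<60))):
            k,l,st,ce=cv2.connectedComponentsWithStats((m&ok).astype(np.uint8)); i=1+st[1:,4].argmax()
            P=W[l==i]; r=cv2.minAreaRect(P[:,:2].astype(np.float32)*1000)
            print(nm,ce[i].round(),r,"z pct",np.percentile(P[:,2],[5,50,95,99]).round(4))
E
```

```text
top
cap [ 13. 137.] cen [0.7942 0.5727 0.0964] ext [0.072 0.03  0.007] zmax 0.1
cap [246. 152.] cen [0.7453 0.1455 0.0825] ext [0.027 0.026 0.008] zmax 0.0863
cap [223. 297.] cen [0.4827 0.1893 0.0801] ext [0.02  0.026 0.004] zmax 0.0821
cap [202. 302.] cen [0.4785 0.2241 0.0798] ext [0.022 0.016 0.004] zmax 0.0816
cap [373. 304.] cen [ 0.466  -0.0728  0.0911] ext [0.029 0.03  0.008] zmax 0.095
cap [518. 308.] cen [ 0.4513 -0.322   0.0911] ext [0.031 0.031 0.008] zmax 0.0953
cap [146. 311.] cen [0.4653 0.3196 0.0915] ext [0.029 0.031 0.008] zmax 0.0954
cap [231. 309.] cen [0.4632 0.1744 0.0795] ext [0.019 0.004 0.003] zmax 0.0809
cap [204. 321.] cen [0.4472 0.2207 0.0804] ext [0.023 0.023 0.005] zmax 0.0827
cap [226. 321.] cen [0.4436 0.1829 0.0797] ext [0.013 0.014 0.003] zmax 0.0813
cap [299. 327.] cen [0.4297 0.0562 0.0913] ext [0.03  0.031 0.008] zmax 0.0955
cap [433. 329.] cen [ 0.4199 -0.1739  0.0917] ext [0.03  0.031 0.008] zmax 0.0959
cap [217. 326.] cen [0.4362 0.1995 0.0798] ext [0.005 0.012 0.004] zmax 0.0815
cap [478. 371.] cen [ 0.3471 -0.245   0.0904] ext [0.032 0.032 0
[... 1136 characters left out ...]

cap [418. 273.] cen [0.4658 0.2016 0.0804] ext [0.061 0.06  0.005] zmax 0.0827
cap [467. 302.] cen [0.4668 0.3194 0.0911] ext [0.034 0.031 0.007] zmax 0.0947
cap [284. 318.] cen [0.7472 0.1444 0.0818] ext [0.028 0.024 0.006] zmax 0.085
red [392. 346.] ((596.2027587890625, 262.4100036621094), (87.3407211303711, 149.62355041503906), 11.115425109863281) z pct [0.0023 0.0066 0.0273 0.0289]
blue [307. 281.] ((595.5111083984375, 10.671676635742188), (86.65503692626953, 153.3611602783203), 6.359892845153809) z pct [0.0025 0.0085 0.0275 0.0292]
black [245. 236.] ((597.2332153320312, -226.16563415527344), (158.15328979492188, 83.85543060302734), 77.21392822265625) z pct [0.0023 0.0074 0.0275 0.0292]
```

Both views agree to about 2 mm: caps are at z ≈ 0.092–0.095, tray rims at 0.028 and floors at 0.003–0.004. I'll start with the amber/blue bottle and turn the tool so its y axis lies along world x. After that, travel = [dy, dx, -dz]/0.8.

Request:
apply_moves(claw=[1,1,1,1,1], travel=[[0.04,-0.021,0.007],[0.08,-0.043,0.015],[0.12,-0.064,0.022],[0.16,-0.086,0.03],[0.2,-0.107,0.037]], turn=[[0,0,-0.039],[0,0,-0.078],[0,0,-0.117],[0,0,-0.156],[0,0,-0.195]], newtons=40)

```text
t: 0.52
tcp_pos: [0.3289, -0.455, 0.2009]
tool_rot: [0.889, 0.459, 0.0, -0.001]
force: [0.5, -1.2, 0.5]
finger_gap: 0.998
gripper_force: 0.0
```

```bash
cat > g.py <<'E'
import sys,numpy as np
from station import manip
from scipy.spatial.transform import Rotation as R
s=manip.sense();r=R.from_quat(s["tool_rot"]);M=r.as_matrix()
print("t",s["t"],"tcp",s["tcp_pos"].round(4),"psi",np.degrees(np.arctan2(M[1,0],M[0,0])).round(2),"zax",M[:,2].round(4),"gap",round(s["finger_gap"],3),"F",round(s["gripper_force"],1),s["force"].round(1))
if len(sys.argv)>3:
    T=np.array(list(map(float,sys.argv[1:4])))
    print("travel",(M.T@(T-s["tcp_pos"])/.8).round(4), "turn",((r.inv()*R.from_quat([2**-.5,2**-.5,0,0])).as_rotvec()/np.pi).round(4))
E
python3 g.py .453 -.3215 .17
```

```text
t 0.5167 tcp [ 0.3289 -0.455   0.2009] psi 54.59 zax [-5.0e-04  1.3e-03 -1.0e+00] gap 0.998 F 0.0 [ 0.5 -1.2  0.5]
travel [0.2259 0.0297 0.0388] turn [-0.0003 -0.0004 -0.1967]
```

Request:
apply_moves(claw=[1,1,1,1,1], travel=[[0.046,0.006,0.008],[0.092,0.012,0.016],[0.138,0.018,0.024],[0.184,0.024,0.032],[0.226,0.03,0.039]], turn=[[0,0,-0.0393],[0,0,-0.0786],[0,0,-0.118],[0,0,-0.157],[0,0,-0.197]])

```text
t: 0.93
tcp_pos: [0.4542, -0.3219, 0.1698]
tool_rot: [0.707, 0.708, 0.0, -0.001]
force: [-0.0, -0.0, -0.1]
finger_gap: 1.002
gripper_force: 0.0
```

```bash
python3 - <<'E'
from h import *
from station import manip
s=manip.snapshot("wrist"); cv2.imwrite("pics/w1.png",s["pixels"][:,:,::-1])
for c,P in objs(world(s),.078,.1,100):
    top=P[P[:,2]>np.percentile(P[:,2],95)-.006]; print(c.round(),((top.min(0)+top.max(0))/2).round(4),np.ptp(top,0).round(3))
E
python3 g.py .453 -.3215 .025
```

```text
[115. 111.] [ 0.3489 -0.2474  0.0907] [0.032 0.031 0.007]
[315. 251.] [ 0.4532 -0.324   0.0906] [0.032 0.031 0.007]
t 0.9833 tcp [ 0.4571 -0.3168  0.1688] psi 90.51 zax [ 4.0e-04  5.8e-03 -1.0e+00] gap 1.001 F 0.0 [2.5 2.4 0. ]
travel [-0.0068 -0.0053  0.1797] turn [ 0.0001 -0.0018  0.0028]
```

View pics/w1.png

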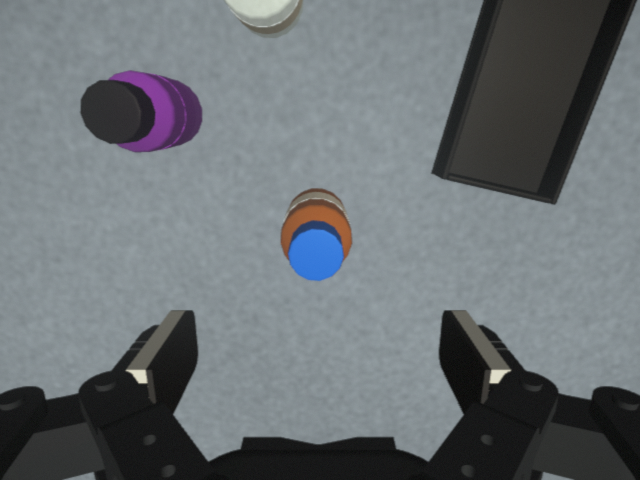

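The wrist view shows the blue cap on an amber body at (316,251), so this is amber_blue. The purple decoy is at (115,111) and the black tray is upper right. The cap measures (0.453,-0.324), which agrees with the commanded TCP, so I'll descend and grip.

Request:
apply_moves(claw=[1,1,1,1,1], travel=[[0,0,0.045],[0,0,0.09],[0,0,0.135],[0,0,0.165],[0,0,0.181]], turn=[[0,0,0],[0,0,0],[0,0,0],[0,0,0],[0,0,0]])

```text
t: 1.4
tcp_pos: [0.4517, -0.3224, 0.0222]
tool_rot: [0.709, 0.705, 0.0, -0.003]
force: [-0.4, 0.0, -0.2]
finger_gap: 1.001
gripper_force: 0.0
```

Request:
apply_moves(claw=[0.3,-1,-1,-1,-1], travel=[[0,0,0],[0,0,0],[0,0,0],[0,0,0],[0,0,0]], turn=[[0,0,0],[0,0,0],[0,0,0],[0,0,0],[0,0,0]])

```text
t: 1.82
tcp_pos: [0.454, -0.3248, 0.027]
tool_rot: [0.709, 0.705, -0.0, 0.001]
force: [-0.5, -0.2, 1.4]
finger_gap: 0.53
gripper_force: 41.2
```

```bash
python3 g.py .453 -.3215 .155
```

```text
t 1.8167 tcp [ 0.454  -0.3248  0.027 ] psi 89.7 zax [ 0.0019 -0.002  -1.    ] gap 0.53 F 41.2 [-0.5 -0.2  1.4]
travel [ 0.0038 -0.001  -0.16  ] turn [ 0.0006  0.0006 -0.0017]
```

Gripped: the gap of 0.53 is about 45 mm. Next I'll lift and carry it to the near (-y) slot of the black tray at (0.587,-0.259).

Request:
apply_moves(claw=[-1,-1,-1,-1,-1], travel=[[0,0,-0.02],[0,0,-0.06],[0,0,-0.105],[0,0,-0.145],[0,0,-0.1625]], turn=[[0,0,0],[0,0,0],[0,0,0],[0,0,0],[0,0,0]])

```text
t: 2.23
tcp_pos: [0.4551, -0.3257, 0.1607]
tool_rot: [0.709, 0.705, -0.0, 0.004]
force: [0.2, -0.6, -0.6]
finger_gap: 0.526
gripper_force: 41.4
```

Request:
apply_moves(claw=[-1,-1,-1,-1,-1], travel=[[0.01,0.02,0],[0.028,0.058,0],[0.049,0.1,0],[0.069,0.143,0],[0.081,0.1675,0]], turn=[[0,0,0],[0,0,0],[0,0,0],[0,0,0],[0,0,0]])

```text
t: 2.65
tcp_pos: [0.5911, -0.2584, 0.157]
tool_rot: [0.708, 0.706, 0.001, 0.002]
force: [-0.0, -1.0, -0.8]
finger_gap: 0.528
gripper_force: 41.4
```

Request:
apply_moves(claw=[-1,-1,-1,-1], travel=[[0,0,0],[0,0,0],[0,0,0],[0,0,0]], turn=[[0,0,0],[0,0,0],[0,0,0],[0,0,0]])

```text
t: 2.98
tcp_pos: [0.5864, -0.2603, 0.1558]
tool_rot: [0.709, 0.705, -0.0, -0.0]
force: [0.4, 0.8, -1.0]
finger_gap: 0.529
gripper_force: 41.4
```

```bash
python3 g.py .587 -.259 .031; python3 - <<'E'
from h import *
from station import manip
s=manip.snapshot("wrist"); cv2.imwrite("pics/w2.png",s["pixels"][:,:,::-1])
E
```

```text
t 2.9833 tcp [ 0.5864 -0.2603  0.1558] psi 89.64 zax [-1.1e-03  3.0e-04 -1.0e+00] gap 0.529 F 41.4 [ 0.4  0.8 -1. ]
travel [0.0016 0.0009 0.156 ] turn [-0.0003 -0.0001 -0.002 ]
```

View pics/w2.png

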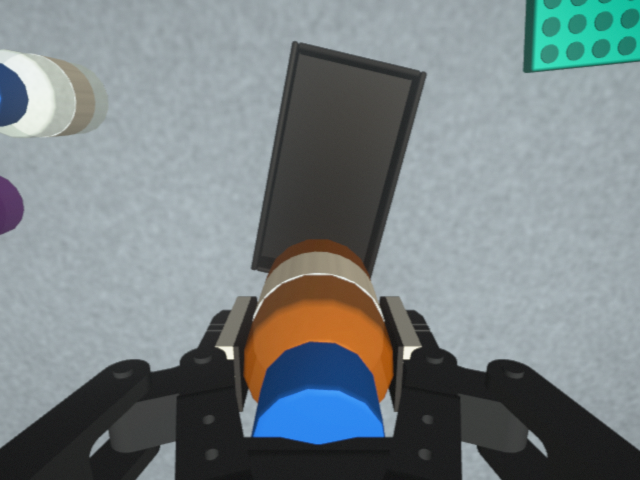

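The bottle hangs upright, aligned with the lower end of the black tray (centre about (345,160)). Lowering it.

Request:
apply_moves(claw=[-1,-1,-1,-1,-1], travel=[[0,0,0.025],[0,0,0.065],[0,0,0.1],[0,0,0.128],[0,0,0.142]], turn=[[0,0,0],[0,0,0],[0,0,0],[0,0,0],[0,0,0]])

```text
t: 3.45
tcp_pos: [0.585, -0.2597, 0.0392]
tool_rot: [0.71, 0.705, -0.001, -0.003]
force: [-0.3, -0.0, -2.5]
finger_gap: 0.53
gripper_force: 41.4
```

Request:
apply_moves(claw=[-1,-1,-1,-1,-1], travel=[[0,0,0.005],[0,0,0.01],[0,0,0.014],[0,0,0.015],[0,0,0.015]], turn=[[0,0,0],[0,0,0],[0,0,0],[0,0,0],[0,0,0]])

```text
t: 3.87
tcp_pos: [0.5884, -0.2605, 0.0313]
tool_rot: [0.709, 0.705, 0.0, 0.001]
force: [-0.5, 0.5, -1.3]
finger_gap: 0.527
gripper_force: 41.5
```

Request:
apply_moves(claw=[-1,-1,-1], travel=[[0,0,0],[0,0,0],[0,0,0]], turn=[[0,0,0],[0,0,0],[0,0,0]])

```text
t: 4.12
tcp_pos: [0.5883, -0.2602, 0.0311]
tool_rot: [0.709, 0.705, 0.0, 0.001]
force: [-0.4, 0.1, 1.6]
finger_gap: 0.526
gripper_force: 41.7
```

Request:
apply_moves(claw=[0.3,0.5,0.7,0.8,0.8], travel=[[0,0,0],[0,0,0],[0,0,0],[0,0,0],[0,0,0]], turn=[[0,0,0],[0,0,0],[0,0,0],[0,0,0],[0,0,0]])

```text
t: 4.53
tcp_pos: [0.5878, -0.2599, 0.0301]
tool_rot: [0.709, 0.705, 0.0, -0.0]
force: [0.7, 0.6, -0.2]
finger_gap: 0.899
gripper_force: 0.0
```

Request:
apply_moves(claw=[0.8,0.8,0.8,1,1], travel=[[0,0,-0.02],[0,0,-0.06],[0,0,-0.1],[0,0,-0.135],[0,0,-0.15]], turn=[[0,0,0],[0,0,0],[0,0,0],[0,0,0],[0,0,0]])

```text
t: 4.95
tcp_pos: [0.5897, -0.2612, 0.1543]
tool_rot: [0.709, 0.705, 0.001, 0.003]
force: [0.1, -0.6, 1.0]
finger_gap: 1.001
gripper_force: 0.0
```

Request:
apply_moves(claw=[1,1,1,1,1], travel=[[0.02,-0.013,0],[0.055,-0.035,0],[0.095,-0.061,0],[0.135,-0.087,0],[0.175,-0.113,0]], turn=[[0,0,0],[0,0,0],[0,0,0],[0,0,0],[0,0,0]])

```text
t: 5.37
tcp_pos: [0.4965, -0.1182, 0.1495]
tool_rot: [0.709, 0.705, -0.0, -0.001]
force: [0.5, 0.4, 0.3]
finger_gap: 1.001
gripper_force: 0.0
```

Request:
apply_moves(claw=[1,1,1,1,1], travel=[[0.035,-0.023,0],[0.0575,-0.037,0],[0.0575,-0.037,0],[0.0575,-0.037,0],[0.0575,-0.037,0]], turn=[[0,0,0],[0,0,0],[0,0,0],[0,0,0],[0,0,0]])

```text
t: 5.78
tcp_pos: [0.4699, -0.0741, 0.1501]
tool_rot: [0.709, 0.705, 0.0, 0.001]
force: [-0.1, 0.2, 0.4]
finger_gap: 1.002
gripper_force: 0.0
```

```bash
cat > look.py <<'E'
from h import *
from station import manip
import sys
for n in("top","wrist"):
  s=manip.snapshot(n); cv2.imwrite(f"pics/{n}_{sys.argv[1]}.png",s["pixels"][:,:,::-1]); print(n)
  for c,P in objs(world(s),.08,.104,40):
    top=P[P[:,2]>np.percentile(P[:,2],95)-.006]; e=np.ptp(top,0)
    if P[:,0].mean()<.7 and e[:2].max()<.04: print(c.round(),((top.min(0)+top.max(0))/2).round(4),e.round(3))
E
python3 g.py .467 -.073 .15; python3 look.py 1
```

```text
t 5.7833 tcp [ 0.4699 -0.0741  0.1501] psi 89.71 zax [ 1.7e-03 -9.0e-04 -1.0e+00] gap 1.002 F 0.0 [-0.1  0.2  0.4]
travel [ 0.0014 -0.0036  0.0002] turn [ 0.0005  0.0003 -0.0016]
top
[476. 231.] [ 0.5873 -0.2575  0.0945] [0.031 0.031 0.007]
[146. 311.] [0.4654 0.3194 0.0916] [0.029 0.031 0.008]
[299. 327.] [0.4297 0.0561 0.0914] [0.031 0.031 0.008]
[479. 371.] [ 0.3472 -0.2457  0.0914] [0.031 0.031 0.009]
wrist
[228.  10.] [0.4311 0.0425 0.0905] [0.028 0.009 0.007]
[311. 259.] [ 0.4673 -0.0743  0.0906] [0.031 0.031 0.007]
[236. 417.] [ 0.4218 -0.175   0.0906] [0.031 0.032 0.007]
```

View pics/wrist_1.png

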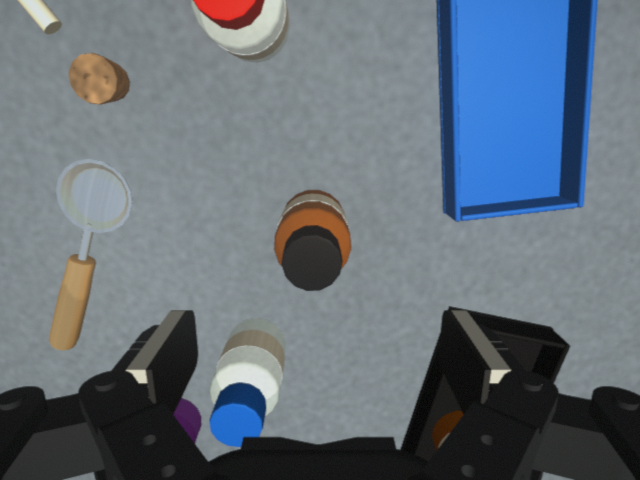

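Amber_blue stands in the black tray at (0.587,-0.258), top at z 0.0945 (floor plus bottle). The wrist view shows the amber body with black cap at (311,259), directly under the tool; the clear/blue bottle is at (238,415). I'll pick amber_black and carry it to (0.603,-0.190).

Request:
apply_moves(claw=[1,1,1,1,1], travel=[[0,0,0.03],[0,0,0.075],[0,0,0.115],[0,0,0.143],[0,0,0.156]], turn=[[0,0,0],[0,0,0],[0,0,0],[0,0,0],[0,0,0]])

```text
t: 6.3
tcp_pos: [0.4682, -0.074, 0.0224]
tool_rot: [0.709, 0.705, -0.001, -0.002]
force: [-0.5, 0.3, 0.5]
finger_gap: 1.001
gripper_force: 0.0
```

Request:
apply_moves(claw=[0.5,0.3,-1,-1,-1], travel=[[0,0,0],[0,0,0],[0,0,0],[0,0,0],[0,0,0]], turn=[[0,0,0],[0,0,0],[0,0,0],[0,0,0],[0,0,0]])

```text
t: 6.72
tcp_pos: [0.4696, -0.0738, 0.0267]
tool_rot: [0.709, 0.705, 0.001, 0.001]
force: [-0.7, -0.4, 3.2]
finger_gap: 0.527
gripper_force: 41.5
```

Request:
apply_moves(claw=[-1,-1], travel=[[0,0,0],[0,0,0]], turn=[[0,0,0],[0,0,0]])

```text
t: 6.88
tcp_pos: [0.4696, -0.0738, 0.0266]
tool_rot: [0.709, 0.705, 0.001, 0.001]
force: [0.3, 0.1, 7.4]
finger_gap: 0.528
gripper_force: 42.0
```

Request:
apply_moves(claw=[-1,-1,-1,-1,-1], travel=[[0,0,-0.02],[0,0,-0.06],[0,0,-0.105],[0,0,-0.145],[0,0,-0.1625]], turn=[[0,0,0],[0,0,0],[0,0,0],[0,0,0],[0,0,0]])

```text
t: 7.3
tcp_pos: [0.4703, -0.0738, 0.1592]
tool_rot: [0.709, 0.705, 0.001, 0.003]
force: [1.4, 0.2, -1.7]
finger_gap: 0.518
gripper_force: 41.7
```

Request:
apply_moves(claw=[-1,-1,-1,-1,-1], travel=[[-0.015,0.017,0],[-0.045,0.052,0],[-0.075,0.087,0],[-0.105,0.122,0],[-0.132,0.153,0]], turn=[[0,0,0],[0,0,0],[0,0,0],[0,0,0],[0,0,0]])

```text
t: 7.72
tcp_pos: [0.5921, -0.1808, 0.1559]
tool_rot: [0.709, 0.705, 0.0, 0.001]
force: [0.8, 0.7, -1.7]
finger_gap: 0.525
gripper_force: 41.7
```

Request:
apply_moves(claw=[-1,-1,-1,-1,-1], travel=[[-0.014,0.016,0],[-0.014,0.016,0],[-0.014,0.016,0],[-0.014,0.016,0],[-0.014,0.016,0]], turn=[[0,0,0],[0,0,0],[0,0,0],[0,0,0],[0,0,0]])

```text
t: 8.13
tcp_pos: [0.6018, -0.1894, 0.155]
tool_rot: [0.709, 0.706, -0.0, -0.001]
force: [-1.0, -0.1, -2.1]
finger_gap: 0.525
gripper_force: 41.6
```

```bash
python3 g.py .603 -.19 .031
```

```text
t 8.1333 tcp [ 0.6018 -0.1894  0.155 ] psi 89.74 zax [-0.0022  0.0013 -1.    ] gap 0.525 F 41.6 [-1.  -0.1 -2.1]
travel [-0.0009  0.0019  0.155 ] turn [-0.0007 -0.0004 -0.0014]
```

Request:
apply_moves(claw=[-1,-1,-1,-1,-1], travel=[[0,0,0.025],[0,0,0.065],[0,0,0.1],[0,0,0.128],[0,0,0.142]], turn=[[0,0,0],[0,0,0],[0,0,0],[0,0,0],[0,0,0]])

```text
t: 8.55
tcp_pos: [0.6006, -0.1888, 0.039]
tool_rot: [0.709, 0.706, -0.001, -0.003]
force: [-0.6, 0.7, -1.7]
finger_gap: 0.526
gripper_force: 41.7
```

Request:
apply_moves(claw=[-1,-1,-1,-1,-1], travel=[[0,0,0.005],[0,0,0.01],[0,0,0.014],[0,0,0.015],[0,0,0.015]], turn=[[0,0,0],[0,0,0],[0,0,0],[0,0,0],[0,0,0]])

```text
t: 8.97
tcp_pos: [0.604, -0.1911, 0.0308]
tool_rot: [0.709, 0.705, 0.0, 0.001]
force: [0.5, -0.3, -1.5]
finger_gap: 0.528
gripper_force: 41.7
```

Request:
apply_moves(claw=[-1,-1,-1], travel=[[0,0,0],[0,0,0],[0,0,0]], turn=[[0,0,0],[0,0,0],[0,0,0]])

```text
t: 9.22
tcp_pos: [0.6039, -0.1912, 0.0307]
tool_rot: [0.709, 0.705, 0.0, 0.001]
force: [-0.1, -1.3, 2.0]
finger_gap: 0.523
gripper_force: 41.9
```

Request:
apply_moves(claw=[0.3,0.5,0.7,0.8,0.8], travel=[[0,0,0],[0,0,0],[0,0,0],[0,0,0],[0,0,0]], turn=[[0,0,0],[0,0,0],[0,0,0],[0,0,0],[0,0,0]])

```text
t: 9.63
tcp_pos: [0.6033, -0.1909, 0.0297]
tool_rot: [0.709, 0.705, 0.0, -0.0]
force: [0.0, 0.9, 0.5]
finger_gap: 0.899
gripper_force: 0.0
```

Request:
apply_moves(claw=[0.8,0.8,0.8,1,1], travel=[[0,0,-0.02],[0,0,-0.06],[0,0,-0.1],[0,0,-0.135],[0,0,-0.15]], turn=[[0,0,0],[0,0,0],[0,0,0],[0,0,0],[0,0,0]])

```text
t: 10.05
tcp_pos: [0.6053, -0.1918, 0.1538]
tool_rot: [0.709, 0.705, 0.001, 0.003]
force: [0.5, 0.2, 0.5]
finger_gap: 1.002
gripper_force: 0.0
```

Request:
apply_moves(claw=[1,1,1,1,1], travel=[[0.002,-0.025,0],[0.006,-0.07,0],[0.01,-0.115,0],[0.014,-0.16,0],[0.018,-0.205,0]], turn=[[0,0,0],[0,0,0],[0,0,0],[0,0,0],[0,0,0]])

```text
t: 10.47
tcp_pos: [0.4374, -0.1749, 0.1492]
tool_rot: [0.709, 0.706, -0.0, -0.0]
force: [0.1, -0.6, -0.2]
finger_gap: 1.003
gripper_force: 0.0
```

Request:
apply_moves(claw=[1,1,1,1,1], travel=[[0.002,-0.023,0],[0.002,-0.023,0],[0.002,-0.023,0],[0.002,-0.023,0],[0.002,-0.023,0]], turn=[[0,0,0],[0,0,0],[0,0,0],[0,0,0],[0,0,0]])

```text
t: 10.88
tcp_pos: [0.4227, -0.1748, 0.1497]
tool_rot: [0.709, 0.705, 0.0, 0.001]
force: [0.3, -0.0, 0.8]
finger_gap: 0.998
gripper_force: 0.0
```

```bash
python3 g.py .4205 -.174 .15; python3 look.py 2
```

```text
t 10.8833 tcp [ 0.4227 -0.1748  0.1497] psi 89.73 zax [ 0.0018 -0.0012 -1.    ] gap 0.998 F 0.0 [ 0.3 -0.   0.8]
travel [ 0.001  -0.0028 -0.0003] turn [ 0.0006  0.0004 -0.0015]
top
[437. 224.] [ 0.6022 -0.1901  0.0952] [0.031 0.031 0.009]
[476. 231.] [ 0.5871 -0.2569  0.0942] [0.031 0.031 0.008]
[146. 311.] [0.4653 0.3192 0.0922] [0.029 0.03  0.009]
[299. 327.] [0.4297 0.0561 0.0912] [0.031 0.031 0.007]
[431. 329.] [ 0.42   -0.1687  0.0906] [0.03  0.02  0.007]
[482. 368.] [ 0.3527 -0.2496  0.0917] [0.02  0.021 0.008]
wrist
[315. 261.] [ 0.4214 -0.1753  0.0907] [0.031 0.032 0.007]
[630. 288.] [ 0.5909 -0.1933  0.0931] [0.008 0.023 0.008]
[201. 382.] [ 0.3535 -0.2474  0.0903] [0.022 0.03  0.007]
[595. 381.] [ 0.5865 -0.2501  0.0938] [0.029 0.014 0.007]
```

View pics/wrist_2.png

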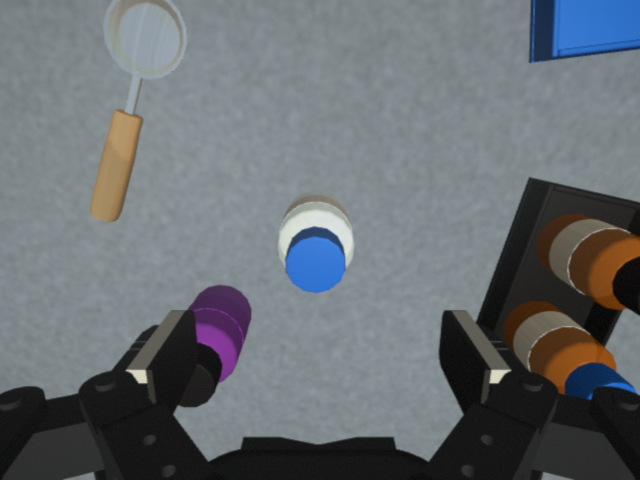

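Both amber bottles stand upright in the black tray. The clear/blue bottle at (315,261) is directly under the tool, and the purple decoy at (215,340) is clear of the finger path. I'll pick it and carry it to the blue slot at (0.5975,-0.0245).

Request:
apply_moves(claw=[1,1,1,1,1], travel=[[0,0,0.03],[0,0,0.075],[0,0,0.115],[0,0,0.143],[0,0,0.156]], turn=[[0,0,0],[0,0,0],[0,0,0],[0,0,0],[0,0,0]])

```text
t: 11.4
tcp_pos: [0.4207, -0.1733, 0.022]
tool_rot: [0.709, 0.705, -0.0, -0.002]
force: [-0.4, 0.7, 0.6]
finger_gap: 1.003
gripper_force: 0.0
```

Request:
apply_moves(claw=[0.5,0.3,-1,-1,-1], travel=[[0,0,0],[0,0,0],[0,0,0],[0,0,0],[0,0,0]], turn=[[0,0,0],[0,0,0],[0,0,0],[0,0,0],[0,0,0]])

```text
t: 11.82
tcp_pos: [0.4217, -0.1743, 0.0259]
tool_rot: [0.709, 0.705, 0.0, 0.001]
force: [0.9, 0.6, -2.1]
finger_gap: 0.525
gripper_force: 41.0
```

Request:
apply_moves(claw=[-1,-1], travel=[[0,0,0],[0,0,0]], turn=[[0,0,0],[0,0,0]])

```text
t: 11.98
tcp_pos: [0.4217, -0.1743, 0.0258]
tool_rot: [0.709, 0.705, 0.0, 0.001]
force: [-0.1, 1.2, 5.6]
finger_gap: 0.525
gripper_force: 41.5
```

Request:
apply_moves(claw=[-1,-1,-1,-1,-1], travel=[[0,0,-0.02],[0,0,-0.06],[0,0,-0.105],[0,0,-0.145],[0,0,-0.1625]], turn=[[0,0,0],[0,0,0],[0,0,0],[0,0,0],[0,0,0]])

```text
t: 12.4
tcp_pos: [0.4221, -0.1746, 0.1585]
tool_rot: [0.709, 0.705, 0.0, 0.003]
force: [-0.2, -0.0, -2.8]
finger_gap: 0.524
gripper_force: 41.7
```

Request:
apply_moves(claw=[-1,-1,-1,-1,-1], travel=[[0.015,0.018,0],[0.045,0.053,0],[0.075,0.089,0],[0.105,0.124,0],[0.135,0.16,0]], turn=[[0,0,0],[0,0,0],[0,0,0],[0,0,0],[0,0,0]])

```text
t: 12.82
tcp_pos: [0.5499, -0.0652, 0.155]
tool_rot: [0.709, 0.705, -0.0, -0.0]
force: [1.0, -0.8, -1.7]
finger_gap: 0.529
gripper_force: 41.6
```

Request:
apply_moves(claw=[-1,-1,-1,-1,-1], travel=[[0.03,0.035,0],[0.052,0.061,0],[0.052,0.061,0],[0.052,0.061,0],[0.052,0.061,0]], turn=[[0,0,0],[0,0,0],[0,0,0],[0,0,0],[0,0,0]])

```text
t: 13.23
tcp_pos: [0.5971, -0.0251, 0.1543]
tool_rot: [0.709, 0.705, -0.001, -0.001]
force: [0.2, 0.6, -1.9]
finger_gap: 0.524
gripper_force: 41.7
```

```bash
python3 g.py .5975 -.0245 .031
```

```text
t 13.2333 tcp [ 0.5971 -0.0251  0.1543] psi 89.73 zax [-2.7e-03  1.0e-04 -1.0e+00] gap 0.524 F 41.7 [ 0.2  0.6 -1.9]
travel [0.0008 0.0009 0.1542] turn [-0.0009 -0.     -0.0015]
```

Request:
apply_moves(claw=[-1,-1,-1,-1,-1], travel=[[0,0,0.025],[0,0,0.065],[0,0,0.1],[0,0,0.128],[0,0,0.142]], turn=[[0,0,0],[0,0,0],[0,0,0],[0,0,0],[0,0,0]])

```text
t: 13.65
tcp_pos: [0.5951, -0.026, 0.0385]
tool_rot: [0.71, 0.705, -0.002, -0.003]
force: [-0.5, 1.1, -2.0]
finger_gap: 0.523
gripper_force: 41.7
```

Request:
apply_moves(claw=[-1,-1,-1,-1,-1], travel=[[0,0,0.005],[0,0,0.01],[0,0,0.014],[0,0,0.015],[0,0,0.015]], turn=[[0,0,0],[0,0,0],[0,0,0],[0,0,0],[0,0,0]])

```text
t: 14.07
tcp_pos: [0.5992, -0.0254, 0.0302]
tool_rot: [0.709, 0.705, 0.0, 0.001]
force: [-0.6, -0.2, -1.9]
finger_gap: 0.524
gripper_force: 41.7
```

Request:
apply_moves(claw=[-1,-1,-1], travel=[[0,0,0],[0,0,0],[0,0,0]], turn=[[0,0,0],[0,0,0],[0,0,0]])

```text
t: 14.32
tcp_pos: [0.599, -0.0252, 0.0299]
tool_rot: [0.709, 0.705, 0.0, 0.0]
force: [0.3, -0.4, -1.9]
finger_gap: 0.526
gripper_force: 41.7
```

The force still shows the full weight, so the bottle hangs just above the floor. I'll lower it about 1 mm more.

Request:
apply_moves(claw=[-1,-1,-1,-1,-1], travel=[[0,0,0.0005],[0,0,0.001],[0,0,0.0015],[0,0,0.0015],[0,0,0.0015]], turn=[[0,0,0],[0,0,0],[0,0,0],[0,0,0],[0,0,0]])

```text
t: 14.73
tcp_pos: [0.5989, -0.0252, 0.0298]
tool_rot: [0.709, 0.705, 0.0, 0.001]
force: [-2.3, 0.8, 8.4]
finger_gap: 0.523
gripper_force: 42.7
```

Request:
apply_moves(claw=[0.3,0.5,0.7,0.8,0.8], travel=[[0,0,0],[0,0,0],[0,0,0],[0,0,0],[0,0,0]], turn=[[0,0,0],[0,0,0],[0,0,0],[0,0,0],[0,0,0]])

```text
t: 15.15
tcp_pos: [0.5985, -0.0252, 0.0279]
tool_rot: [0.709, 0.705, -0.0, -0.0]
force: [-0.3, 1.1, 0.2]
finger_gap: 0.899
gripper_force: 0.0
```

Request:
apply_moves(claw=[0.8,0.8,0.8,1,1], travel=[[0,0,-0.02],[0,0,-0.06],[0,0,-0.1],[0,0,-0.137],[0,0,-0.153]], turn=[[0,0,0],[0,0,0],[0,0,0],[0,0,0],[0,0,0]])

```text
t: 15.57
tcp_pos: [0.6006, -0.0256, 0.1544]
tool_rot: [0.709, 0.705, 0.002, 0.003]
force: [0.1, -0.8, -0.1]
finger_gap: 1.001
gripper_force: 0.0
```

Request:
apply_moves(claw=[1,1,1,1,1], travel=[[0.01,-0.021,0],[0.03,-0.062,0],[0.05,-0.104,0],[0.07,-0.146,0],[0.09,-0.187,0]], turn=[[0,0,0],[0,0,0],[0,0,0],[0,0,0],[0,0,0]])

```text
t: 15.98
tcp_pos: [0.4475, 0.0481, 0.1505]
tool_rot: [0.709, 0.705, -0.0, -0.0]
force: [-0.1, -0.2, 0.0]
finger_gap: 0.999
gripper_force: 0.0
```

Request:
apply_moves(claw=[1,1,1,1,1], travel=[[0.01,-0.021,0],[0.01,-0.021,0],[0.01,-0.021,0],[0.01,-0.021,0],[0.01,-0.021,0]], turn=[[0,0,0],[0,0,0],[0,0,0],[0,0,0],[0,0,0]])

```text
t: 16.4
tcp_pos: [0.4347, 0.055, 0.1507]
tool_rot: [0.709, 0.705, 0.001, 0.001]
force: [-0.2, 0.5, -0.3]
finger_gap: 1.0
gripper_force: 0.0
```

```bash
python3 g.py .431 .0555 .15; python3 look.py 3
```

```text
t 16.4 tcp [0.4347 0.055  0.1507] psi 89.67 zax [ 2.7e-03 -4.0e-04 -1.0e+00] gap 1.0 F 0.0 [-0.2  0.5 -0.3]
travel [ 0.0006 -0.0047  0.0009] turn [ 0.0009  0.0001 -0.0018]
top
[437. 224.] [ 0.602  -0.19    0.0947] [0.03  0.03  0.008]
[343. 229.] [ 0.5978 -0.0248  0.0951] [0.031 0.032 0.007]
[476. 231.] [ 0.5867 -0.2572  0.0951] [0.032 0.03  0.008]
[146. 311.] [0.4654 0.3202 0.0915] [0.029 0.031 0.008]
[478. 371.] [ 0.3471 -0.245   0.091 ] [0.032 0.031 0.007]
wrist
[349.   6.] [0.4498 0.1757 0.0807] [0.009 0.006 0.001]
[405.   9.] [0.4759 0.1746 0.0808] [0.007 0.004 0.002]
[309. 260.] [0.4306 0.0544 0.0906] [0.031 0.032 0.007]
[596. 378.] [ 0.5981 -0.019   0.0941] [0.031 0.018 0.007]
```

View pics/wrist_3.png

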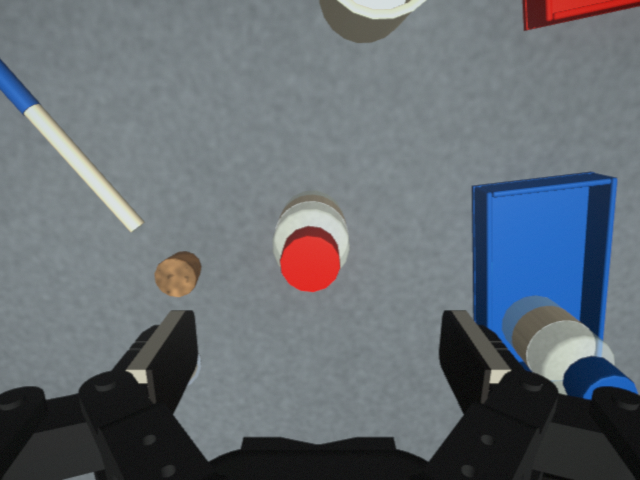

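The clear/blue bottle stands in the blue tray, top at z 0.095. The red cap at (309,260) is under the tool, and the cork at (178,275) lies outside the finger span. I'll correct x by -3 mm and pick.

Request:
apply_moves(claw=[1,1,1,1,1], travel=[[0,-0.002,0.03],[0,-0.004,0.075],[0,-0.004,0.115],[0,-0.004,0.143],[0,-0.004,0.156]], turn=[[0,0,0],[0,0,0],[0,0,0],[0,0,0],[0,0,0]])

```text
t: 16.92
tcp_pos: [0.429, 0.0553, 0.0229]
tool_rot: [0.709, 0.705, -0.001, -0.001]
force: [0.3, -1.5, 0.6]
finger_gap: 0.999
gripper_force: 0.0
```

Request:
apply_moves(claw=[0.5,0.3,-1,-1,-1], travel=[[0,0,0],[0,0,0],[0,0,0],[0,0,0],[0,0,0]], turn=[[0,0,0],[0,0,0],[0,0,0],[0,0,0],[0,0,0]])

```text
t: 17.33
tcp_pos: [0.4302, 0.0556, 0.0267]
tool_rot: [0.709, 0.705, 0.001, 0.001]
force: [0.2, 0.8, -2.1]
finger_gap: 0.527
gripper_force: 40.9
```

Request:
apply_moves(claw=[-1,-1], travel=[[0,0,0],[0,0,0]], turn=[[0,0,0],[0,0,0]])

```text
t: 17.5
tcp_pos: [0.4301, 0.0556, 0.0266]
tool_rot: [0.709, 0.705, 0.001, 0.001]
force: [-0.3, -0.3, 5.5]
finger_gap: 0.526
gripper_force: 41.5
```

Request:
apply_moves(claw=[-1,-1,-1,-1,-1], travel=[[0,0,-0.02],[0,0,-0.06],[0,0,-0.105],[0,0,-0.145],[0,0,-0.1625]], turn=[[0,0,0],[0,0,0],[0,0,0],[0,0,0],[0,0,0]])

```text
t: 17.92
tcp_pos: [0.4307, 0.0556, 0.1592]
tool_rot: [0.709, 0.705, 0.002, 0.002]
force: [0.4, -0.4, -2.0]
finger_gap: 0.525
gripper_force: 41.6
```

Request:
apply_moves(claw=[-1,-1,-1,-1,-1], travel=[[0.015,0.012,0],[0.045,0.036,0],[0.08,0.064,0],[0.115,0.092,0],[0.15,0.12,0]], turn=[[0,0,0],[0,0,0],[0,0,0],[0,0,0],[0,0,0]])

```text
t: 18.33
tcp_pos: [0.5262, 0.1764, 0.156]
tool_rot: [0.709, 0.705, -0.0, -0.0]
force: [0.5, -1.1, -0.6]
finger_gap: 0.528
gripper_force: 41.5
```

Request:
apply_moves(claw=[-1,-1,-1,-1,-1], travel=[[0.035,0.028,0],[0.07,0.056,0],[0.095,0.076,0],[0.107,0.086,0],[0.107,0.086,0]], turn=[[0,0,0],[0,0,0],[0,0,0],[0,0,0],[0,0,0]])

```text
t: 18.75
tcp_pos: [0.5966, 0.2629, 0.1554]
tool_rot: [0.708, 0.706, 0.001, 0.0]
force: [1.6, -0.9, -1.2]
finger_gap: 0.526
gripper_force: 41.5
```

Request:
apply_moves(claw=[-1,-1,-1,-1], travel=[[0,0,0],[0,0,0],[0,0,0],[0,0,0]], turn=[[0,0,0],[0,0,0],[0,0,0],[0,0,0]])

```text
t: 19.08
tcp_pos: [0.5945, 0.2594, 0.1558]
tool_rot: [0.709, 0.705, -0.001, -0.0]
force: [-0.3, 0.4, -1.9]
finger_gap: 0.525
gripper_force: 41.5
```

```bash
python3 g.py .5945 .261 .031
```

```text
t 19.0833 tcp [0.5945 0.2594 0.1558] psi 89.65 zax [-1.e-03 -4.e-04 -1.e+00] gap 0.525 F 41.5 [-0.3  0.4 -1.9]
travel [0.0021 0.0002 0.1559] turn [-0.0003  0.0001 -0.002 ]
```

Request:
apply_moves(claw=[-1,-1,-1,-1,-1], travel=[[0,0,0.025],[0,0,0.065],[0,0,0.1],[0,0,0.128],[0,0,0.142]], turn=[[0,0,0],[0,0,0],[0,0,0],[0,0,0],[0,0,0]])

```text
t: 19.5
tcp_pos: [0.593, 0.2591, 0.0392]
tool_rot: [0.709, 0.705, -0.002, -0.001]
force: [-0.2, 0.2, -1.7]
finger_gap: 0.527
gripper_force: 41.5
```

Request:
apply_moves(claw=[-1,-1,-1,-1,-1], travel=[[0,0,0.005],[0,0,0.01],[0,0,0.014],[0,0,0.015],[0,0,0.015]], turn=[[0,0,0],[0,0,0],[0,0,0],[0,0,0],[0,0,0]])

```text
t: 19.92
tcp_pos: [0.596, 0.2606, 0.0312]
tool_rot: [0.709, 0.705, 0.001, 0.001]
force: [-0.2, 1.1, -2.1]
finger_gap: 0.527
gripper_force: 41.5
```

Request:
apply_moves(claw=[-1,-1,-1], travel=[[0,0,0],[0,0,0],[0,0,0]], turn=[[0,0,0],[0,0,0],[0,0,0]])

```text
t: 20.17
tcp_pos: [0.5956, 0.2605, 0.0308]
tool_rot: [0.709, 0.705, 0.0, 0.0]
force: [0.9, 1.2, -1.7]
finger_gap: 0.526
gripper_force: 41.5
```

Request:
apply_moves(claw=[-1,-1,-1,-1,-1], travel=[[0,0,0.0005],[0,0,0.001],[0,0,0.001],[0,0,0.001],[0,0,0.001]], turn=[[0,0,0],[0,0,0],[0,0,0],[0,0,0],[0,0,0]])

```text
t: 20.58
tcp_pos: [0.5956, 0.2606, 0.0307]
tool_rot: [0.709, 0.705, 0.0, 0.0]
force: [-1.4, -0.7, 4.7]
finger_gap: 0.527
gripper_force: 42.2
```

Request:
apply_moves(claw=[0.3,0.5,0.7,0.8,0.8], travel=[[0,0,0],[0,0,0],[0,0,0],[0,0,0],[0,0,0]], turn=[[0,0,0],[0,0,0],[0,0,0],[0,0,0],[0,0,0]])

```text
t: 21.0
tcp_pos: [0.5952, 0.2604, 0.0291]
tool_rot: [0.709, 0.705, -0.0, -0.0]
force: [-0.1, 0.7, 1.5]
finger_gap: 0.904
gripper_force: 0.0
```

Request:
apply_moves(claw=[0.8,0.8,0.8,1,1], travel=[[0,0,-0.02],[0,0,-0.06],[0,0,-0.1],[0,0,-0.135],[0,0,-0.151]], turn=[[0,0,0],[0,0,0],[0,0,0],[0,0,0],[0,0,0]])

```text
t: 21.42
tcp_pos: [0.5973, 0.261, 0.1542]
tool_rot: [0.709, 0.705, 0.003, 0.002]
force: [1.1, 0.1, 0.5]
finger_gap: 1.0
gripper_force: 0.0
```

Request:
apply_moves(claw=[1,1,1,1,1], travel=[[0.01,-0.022,0],[0.028,-0.062,0],[0.047,-0.103,0],[0.065,-0.143,0],[0.074,-0.162,0]], turn=[[0,0,0],[0,0,0],[0,0,0],[0,0,0],[0,0,0]])

```text
t: 21.83
tcp_pos: [0.4611, 0.3209, 0.1498]
tool_rot: [0.708, 0.706, -0.002, -0.001]
force: [-0.8, -1.4, 0.6]
finger_gap: 1.0
gripper_force: 0.0
```

Request:
apply_moves(claw=[1,1,1,1,1], travel=[[0,0,0],[0,0,0],[0,0,0],[0,0,0],[0,0,0]], turn=[[0,0,0],[0,0,0],[0,0,0],[0,0,0],[0,0,0]])

```text
t: 22.25
tcp_pos: [0.4676, 0.3198, 0.1501]
tool_rot: [0.709, 0.705, 0.001, 0.0]
force: [-0.3, 0.1, 0.9]
finger_gap: 0.999
gripper_force: 0.0
```

```bash
python3 g.py .466 .3195 .15; python3 look.py 4
```

```text
t 22.25 tcp [0.4676 0.3198 0.1501] psi 89.62 zax [ 1.1e-03  3.0e-04 -1.0e+00] gap 0.999 F 0.0 [-0.3  0.1  0.9]
travel [-0.0004 -0.002   0.0001] turn [ 0.0004 -0.0001 -0.0021]
top
[437. 224.] [ 0.6021 -0.1901  0.0947] [0.031 0.031 0.008]
[343. 229.] [ 0.5979 -0.0255  0.0948] [0.031 0.03  0.007]
[476. 231.] [ 0.5867 -0.2574  0.0949] [0.031 0.03  0.009]
[181. 236.] [0.5941 0.2609 0.095 ] [0.031 0.032 0.007]
[146. 311.] [0.4653 0.3191 0.0916] [0.029 0.03  0.008]
[478. 371.] [ 0.347  -0.2454  0.0913] [0.031 0.031 0.008]
wrist
[315. 261.] [0.4665 0.3189 0.0907] [0.031 0.032 0.007]
[547. 356.] [0.5953 0.2606 0.0945] [0.032 0.03  0.007]
[310. 395.] [0.4627 0.2304 0.0807] [0.013 0.004 0.001]
[271. 423.] [0.4392 0.2108 0.0809] [0.009 0.02  0.002]
```

View pics/wrist_4.png

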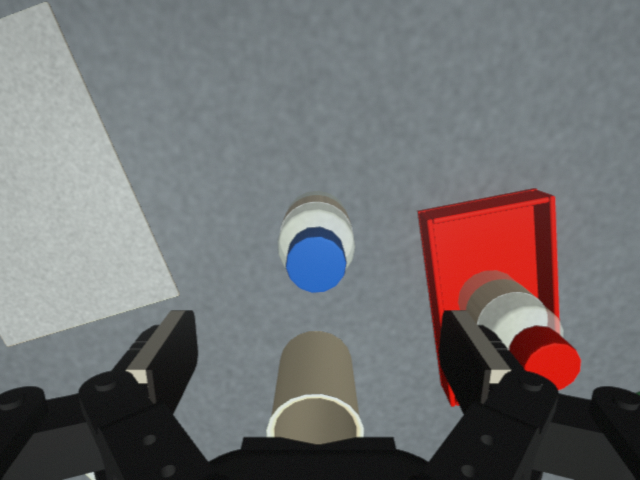

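The red bottle stands in the red tray. The clear/blue bottle at (315,261) is under the tool. The beaker rim at (317,420) is about 43 mm clear of the gripper body, so I'll pick the last one.

Request:
apply_moves(claw=[1,1,1,1,1], travel=[[0,0,0.03],[0,0,0.075],[0,0,0.115],[0,0,0.143],[0,0,0.156]], turn=[[0,0,0],[0,0,0],[0,0,0],[0,0,0],[0,0,0]])

```text
t: 22.77
tcp_pos: [0.4646, 0.3191, 0.0222]
tool_rot: [0.709, 0.705, -0.002, -0.001]
force: [0.2, 0.9, 0.9]
finger_gap: 0.999
gripper_force: 0.0
```

Request:
apply_moves(claw=[0.5,0.3,-1,-1,-1], travel=[[0,0,0],[0,0,0],[0,0,0],[0,0,0],[0,0,0]], turn=[[0,0,0],[0,0,0],[0,0,0],[0,0,0],[0,0,0]])

```text
t: 23.18
tcp_pos: [0.4673, 0.3209, 0.0271]
tool_rot: [0.709, 0.705, 0.002, 0.001]
force: [-0.0, -0.3, 3.7]
finger_gap: 0.525
gripper_force: 41.4
```

Request:
apply_moves(claw=[-1,-1], travel=[[0,0,0],[0,0,0]], turn=[[0,0,0],[0,0,0]])

```text
t: 23.35
tcp_pos: [0.4672, 0.3209, 0.027]
tool_rot: [0.709, 0.705, 0.002, 0.001]
force: [0.3, -0.2, 7.0]
finger_gap: 0.526
gripper_force: 41.7
```

Request:
apply_moves(claw=[-1,-1,-1,-1,-1], travel=[[0,0,-0.02],[0,0,-0.06],[0,0,-0.105],[0,0,-0.145],[0,0,-0.1625]], turn=[[0,0,0],[0,0,0],[0,0,0],[0,0,0],[0,0,0]])

```text
t: 23.77
tcp_pos: [0.4677, 0.3212, 0.1598]
tool_rot: [0.709, 0.705, 0.003, 0.001]
force: [1.0, 0.1, -1.4]
finger_gap: 0.526
gripper_force: 41.5
```

Request:
apply_moves(claw=[-1,-1,-1,-1,-1], travel=[[-0.018,0.008,0],[-0.054,0.024,0],[-0.095,0.042,0],[-0.137,0.061,0],[-0.178,0.079,0]], turn=[[0,0,0],[0,0,0],[0,0,0],[0,0,0],[0,0,0]])

```text
t: 24.18
tcp_pos: [0.5284, 0.1763, 0.1557]
tool_rot: [0.709, 0.706, 0.0, 0.0]
force: [-0.1, 0.8, -1.3]
finger_gap: 0.53
gripper_force: 41.4
```

Request:
apply_moves(claw=[-1,-1,-1,-1,-1], travel=[[-0.042,0.019,0],[-0.083,0.037,0],[-0.125,0.056,0],[-0.155,0.069,0],[-0.166,0.074,0]], turn=[[0,0,0],[0,0,0],[0,0,0],[0,0,0],[0,0,0]])

```text
t: 24.6
tcp_pos: [0.5888, 0.0404, 0.1556]
tool_rot: [0.71, 0.704, 0.0, 0.001]
force: [-0.9, 0.4, -1.6]
finger_gap: 0.527
gripper_force: 41.4
```

Request:
apply_moves(claw=[-1,-1,-1,-1], travel=[[0,0,0],[0,0,0],[0,0,0],[0,0,0]], turn=[[0,0,0],[0,0,0],[0,0,0],[0,0,0]])

```text
t: 24.93
tcp_pos: [0.5857, 0.0463, 0.1552]
tool_rot: [0.708, 0.706, -0.0, -0.001]
force: [-0.1, -0.3, -1.9]
finger_gap: 0.524
gripper_force: 41.4
```

```bash
python3 g.py .5895 .0455 .031
```

```text
t 24.9333 tcp [0.5857 0.0463 0.1552] psi 89.83 zax [-1.4e-03  5.0e-04 -1.0e+00] gap 0.524 F 41.4 [-0.1 -0.3 -1.9]
travel [-0.001   0.0049  0.1552] turn [-0.0004 -0.0002 -0.001 ]
```

Within 4 mm. I'll lower it with a small x correction.

Request:
apply_moves(claw=[-1,-1,-1,-1,-1], travel=[[0,0.003,0.025],[0,0.003,0.065],[0,0.003,0.1],[0,0.003,0.128],[0,0.003,0.142]], turn=[[0,0,0],[0,0,0],[0,0,0],[0,0,0],[0,0,0]])

```text
t: 25.35
tcp_pos: [0.5868, 0.0462, 0.039]
tool_rot: [0.708, 0.706, -0.002, -0.002]
force: [-1.0, 0.3, -1.6]
finger_gap: 0.528
gripper_force: 41.4
```

Request:
apply_moves(claw=[-1,-1,-1,-1,-1], travel=[[0,0,0.005],[0,0,0.01],[0,0,0.014],[0,0,0.015],[0,0,0.015]], turn=[[0,0,0],[0,0,0],[0,0,0],[0,0,0],[0,0,0]])

```text
t: 25.77
tcp_pos: [0.5903, 0.0446, 0.0311]
tool_rot: [0.709, 0.705, 0.001, 0.001]
force: [-0.2, 2.0, 1.2]
finger_gap: 0.527
gripper_force: 41.7
```

Request:
apply_moves(claw=[-1,-1,-1], travel=[[0,0,0],[0,0,0],[0,0,0]], turn=[[0,0,0],[0,0,0],[0,0,0]])

```text
t: 26.02
tcp_pos: [0.5903, 0.0446, 0.0311]
tool_rot: [0.709, 0.705, 0.001, 0.001]
force: [-1.0, 2.8, 6.0]
finger_gap: 0.527
gripper_force: 42.0
```

In contact with the floor. I'll release, lift and back off.

Request:
apply_moves(claw=[0.3,0.5,0.7,0.8,0.8], travel=[[0,0,0],[0,0,0],[0,0,0],[0,0,0],[0,0,0]], turn=[[0,0,0],[0,0,0],[0,0,0],[0,0,0],[0,0,0]])

```text
t: 26.43
tcp_pos: [0.5892, 0.0443, 0.0295]
tool_rot: [0.709, 0.705, -0.0, -0.0]
force: [-0.4, -0.3, 0.3]
finger_gap: 0.898
gripper_force: 0.0
```

Request:
apply_moves(claw=[0.8,0.8,0.8,1,1], travel=[[0,0,-0.02],[0,0,-0.06],[0,0,-0.105],[0,0,-0.15],[0,0,-0.19]], turn=[[0,0,0],[0,0,0],[0,0,0],[0,0,0],[0,0,0]])

```text
t: 26.85
tcp_pos: [0.5893, 0.0443, 0.1835]
tool_rot: [0.709, 0.705, 0.0, 0.0]
force: [0.6, 0.9, -0.5]
finger_gap: 0.999
gripper_force: 0.0
```

Request:
apply_moves(claw=[1,1,1,1,1], travel=[[0,-0.03,-0.01],[0,-0.07,-0.03],[0,-0.11,-0.05],[0,-0.15,-0.06],[0,-0.17,-0.06]], turn=[[0,0,0],[0,0,0],[0,0,0],[0,0,0],[0,0,0]])

```text
t: 27.27
tcp_pos: [0.4497, 0.0455, 0.2309]
tool_rot: [0.709, 0.705, -0.0, -0.0]
force: [0.4, 0.3, -0.6]
finger_gap: 0.999
gripper_force: 0.0
```

Request:
apply_moves(claw=[1,1,1,1], travel=[[0,0,0],[0,0,0],[0,0,0],[0,0,0]], turn=[[0,0,0],[0,0,0],[0,0,0],[0,0,0]])

```text
t: 27.6
tcp_pos: [0.4549, 0.0448, 0.2296]
tool_rot: [0.709, 0.705, 0.0, 0.0]
force: [0.2, -0.5, 0.6]
finger_gap: 1.001
gripper_force: 0.0
```

```bash
python3 g.py; python3 look.py 5; python3 - <<'E'
from station import manip
import cv2
cv2.imwrite("pics/scene5.png",manip.snapshot("scene")["pixels"][:,:,::-1])
E
```

```text
t 27.6 tcp [0.4549 0.0448 0.2296] psi 89.69 zax [ 1.2e-03 -2.0e-04 -1.0e+00] gap 1.001 F 0.0 [ 0.2 -0.5  0.6]
top
[437. 224.] [ 0.6016 -0.1898  0.0946] [0.031 0.031 0.007]
[343. 229.] [ 0.5975 -0.0248  0.0949] [0.032 0.032 0.007]
[476. 231.] [ 0.5872 -0.2574  0.0946] [0.031 0.03  0.007]
[181. 236.] [0.594  0.2605 0.0951] [0.031 0.031 0.008]
[304. 235.] [0.5892 0.0445 0.0954] [0.031 0.03  0.009]
[478. 371.] [ 0.3471 -0.2453  0.0908] [0.031 0.031 0.008]
wrist
[302.  13.] [0.4465 0.1795 0.0809] [0.011 0.01  0.002]
[509. 224.] [0.5901 0.0429 0.0947] [0.032 0.031 0.007]
[508. 313.] [ 0.5986 -0.0257  0.0946] [0.032 0.032 0.007]
```

View pics/scene5.png

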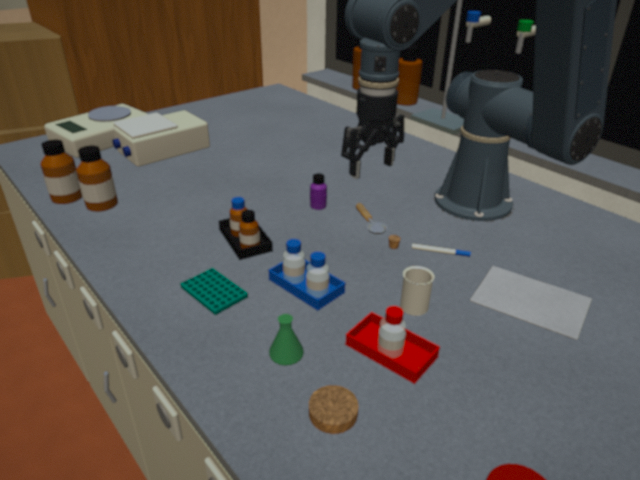

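All five bottles stand upright in their trays: black (245,232), blue (306,275), red (392,340). The beaker (417,290), flask (286,342) and purple decoy (318,192) have not moved.

```bash
python3 -c "
from station import manip
print(manip.sign_off())"
```

```text
the job is handed in; nothing more can be done
None
```

All five bottles stand upright in their correct trays, the beaker and flask were not moved, and the job is handed in at about 28 s of the 115 s limit.

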